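Retain a gate roller on its axle with a snap ring

TASK

The white gate roller sits too high on its upright axle: first push it down until it is fully home on the axle's shoulder, so that the groove near the axle's end is uncovered. Then pinch the two upright studs of the steel snap ring together to spread the ring, carry it spread over the end of the axle, lower it flat onto the roller's face and let it close into the groove, lying flat and fully closed with the roller still home.

Things in the scene. Friction and masses are not known exactly. Their poses are not given: they have to be found in the camera images.
- stand: Fixed axle stand: grey base plate 120 x 120 x 12 mm, upright greased steel axle at its centre. Origin under the plate's centre, on the table; z up. Heights above the table, mm: shoulder the roller rests on when home 32; groove (radius 19.8) 58 to 66; end land (radius 22.5) 66 to 77; taper to radius 19 at the axle's top, 81.
- seat (a point): Point on the axle's axis at the lower edge of the groove, 58 mm above the table. The roller's top face is level with it when home; the snap ring's underside lies there when fitted.
- wheel (a joint): White nylon roller round the axle: radius 58 mm (flat face to radius 55), 26 mm thick, V-groove in its rim; slides only down the axle. In m: 0 = face 72 mm above the table, 0.014 = home, face at 58 mm. Starts at 0 to 0.004, covering the groove. Friction holds it: about 7 N down anywhere on its face moves it; it stops hard at the shoulder.
- ring: Snap ring of bright spring steel lying on the table, 5 mm thick, 70 g. Origin: centre of the closed ring, on its underside; z up, x towards its two upright studs. Closed: inner radius 21 mm, outer 27 (cannot pass the end land). Two arms hinge at the rear (x = -24), cross in front, one over the other (up to 10 mm high), and end in eyes of radius 6 mm carrying the studs.
- studs (a point): Point of the ring midway between its studs when closed, at gripping height: x = 37, z = 30 mm in the ring's frame. Studs: upright, round, 8 mm diameter, tops 40 mm above the underside, at y = +27 and -27 mm (62 mm over the outsides). With the TCP here the fingertips clear eyes and crossing arms.
- ring_left (a joint): Opening angle of one arm, rad: 0 closed, 0.35 fully spread; sprung towards closed. Pinching the studs together along the ring's y opens both arms; at 0.35 they meet a stop, 17 mm over the outsides. This takes about 8 N; pinching harder does no harm.
- ring_right (a joint): The same for the other arm. Fully spread, the ring clears a radius of 26.5 mm about a centre 38 mm behind (ring's -x) the midpoint of the pinched studs: that centre belongs over the axle when lowering. Let go on the roller's face, the ring closes and centres itself.
Things that resemble listed ones, but are neither listed nor needed, are in the scene too. Leave any orange or red look-alike of the ring alone. Leave any brown or purple look-alike of the stand alone.

How it is judged (in metres and radians):
On the way, in this order (a step that is already met when the one before it is completed fails the run):
1. the roller is pushed home on the shoulder (within 1.5 mm) (value of joint wheel above 0.0125 m), for 0.1 s.
2. the ring is held spread (both arms opened more than 0.12 rad) and lifted, more than 30 mm above the table (value of joint each of ring_left, ring_right above 0.12 rad and height (world z) of ring above 0.03 m), for 0.2 s.
At the end, for the whole second after the job is handed in: The roller is home (within 1.5 mm of the shoulder); the ring lies in the groove round the axle: its centre within 4 mm of the axis, its underside between 2 mm below and 3 mm above the groove's lower edge, level within 0.1 rad, both arms closed to under 0.06 rad, at rest (value of joint wheel above 0.0125 m and horizontal distance between ring and seat below 0.004 m and z of ring in the frame of seat between -0.002 and 0.003 m and angle between ring's own z axis and vertical below 0.1 rad and value of joint each of ring_left, ring_right below 0.06 rad and linear speed of ring below 0.02 m/s); the robot touches nothing.
It also fails if it takes over 51 s, if anything falls off the work surface, if the arm or the gripper's body presses on something with over 40 N, if the wrist force passes 120 N, or if a joint passes its speed limit or range.

ROBOT

A 6-joint arm with a two-finger parallel gripper is mounted at the origin on the work surface. World frame = base frame: x ahead of the robot, y to its left, z up, the work surface at z = 0. Lengths are in mm, angles in rad, forces in N, time in s.
With the tool pointing down it reaches from about 375 to 900 mm from the base axis. Payload 3.1 kg.
Tool frame: the origin (TCP) lies between the finger pads, 19 mm behind the fingertips; this is the grasp point; z points along the fingers, y is the line along which they close (so a half turn about z gives the same grasp; the last joint's range is limited). The gripper opens to 87 mm and grips with 3 to 60 N. Pads are 19 mm wide; open, the fingers measure 117 mm over their backs; the gripper's body (75 mm by 190 mm) begins 51 mm behind the grasp point.
Start: joints at [-1.377, 0.527, 1.433, -0, 1.181, -0.178], TCP at [227.079, -582.264, 241.248] pointing down, gripper open.
Joint ranges: [-3.08, 3.08], [-0.75, 2.2], [0.22, 2.44], [-1.43, 4.57], [0, 2.65], [-2.85, 2.85]. Speed limits (rad/s): [2.79, 2.79, 3.14, 3.14, 3.14, 3.14].

INTERFACE

Orientations are given as a unit quaternion [w, x, y, z].
In Python, from cell import * gives the robot as it stands.
- The arm moves only by the tool play_rows, never from a script. Its argument "targets" is a list of rows, each an object with "translation": the shift along the tool's x, y, z in units of 100 mm (1.0 is 100 mm), a list of three; "angular": the turn, a rotation vector about the tool's x, y, z in units of pi/4 rad (1.0 is pi/4 rad), a list of three. A call has 1 to 12 rows; each row shifts and turns the commanded pose from where the row before left it, along the tool's axes as they then stand; what a row does not reach is not made up. A row lasts 1/12 s, in which the tool goes at most 41.7 mm and 7.16 degrees, less where a joint would pass 70% of its speed; a pose out of reach is approached as far as the arm can. A call with a number of a shift or a turn outside -1 to 1 is refused whole. A call with a gripper value outside its range is refused whole. "hand" is the opening, from 0 (shut) to 1 (fully open), set as the call begins (left out, the last holds). The fingers move at their own pace and stop on an object; "newtons" is the grip in N (left out, the last holds). Time passes only in rows, so rows that do not move let the fingers close. It gives the time, the measured TCP pose, the force, the opening and the grip force at its end, in the units of the state.
- sense(): the state, without advancing time (a new reading comes with each control period).
- read_camera(name): name is "side" or "top"; returns the picture (480x640x3 uint8, red, green, blue); there is no depth.
- calibration(name): a dict with "mtx" (3x3 intrinsics, pixels), "view" (4x4, takes a point from world to camera coordinates). Camera axes: x right, y down, z forward; pixel columns grow to the right and rows downward; lengths in mm; the calibration is good to about 2 mm. A picture is of the moment at which its call begins. calibration takes no time and is no camera call.
- finish_job(): hands the job in; it is judged then, once.
The state is a dict: "clock": time; "q": joint angles; "joint_vel": joint speeds; "joint_efforts": joint torques, N m; "tool_pos": TCP position; "ee_rot": TCP orientation; "ft_force": force on the tool from outside, world axes, zero at the start; "moment": the same for the moment, N m; "gripper_width": opening from 0.0 (shut) to 1.0 (fully open); "gripper_force": force on a finger pad.
Only numpy, scipy, OpenCV 4.12 (cv2) and the standard library are available. Lean on these libraries where they do the work, as an engineer would, in place of code of your own. Each camera call takes 0.05 s, during which the arm holds its last target. There are 200 camera calls.

## Working session

There is one attempt and no reset: what is moved stays moved. The work goes in short steps, Python scripts to look and compute and a tool call to move; the robot and the scene stay as the last step left them, time stands still between calls to the robot, and variables do not carry over. Pictures are saved under pics/ and viewed, at most 10 in all, crops included, and the job is handed in when it is done.

Besides the shell and the picture viewer there is one more tool, called after "Call:" as name(argument=value, ...) on one line, values as JSON. play_rows: Moves the arm, as the interface text tells. Shifts and turns lie within -1 to 1; 1 stands for 100 mm of shift or pi/4 rad of turn. Its arguments: {"type":"object","properties":{"targets":{"type":"array"},"hand":{"type":"number"},"newtons":{"type":"number"}},"required":["targets"]}

```bash
mkdir -p pics
python3 - <<'E'
from cell import *
import cv2,numpy as np
for n in("top","side"):
    cv2.imwrite(f"pics/{n}0.png",read_camera(n)[:,:,::-1])
    c=calibration(n);print(n,np.round(c["mtx"],1).tolist(),np.round(c["view"],3).tolist())
print(sense())
E
```

```text
top [[569.2, 0.0, 319.7], [0.0, 569.2, 242.1], [0.0, 0.0, 1.0]] [[-0.023, -0.999, 0.023, 7.272], [-0.982, 0.018, -0.187, 478.432], [0.186, -0.027, -0.982, 1154.717], [0.0, 0.0, 0.0, 1.0]]
side [[593.6, 0.0, 315.0], [0.0, 593.6, 235.0], [0.0, 0.0, 1.0]] [[-0.993, -0.114, 0.006, 443.281], [-0.07, 0.569, -0.82, 63.956], [0.091, -0.815, -0.573, 1074.454], [0.0, 0.0, 0.0, 1.0]]
{'clock': 0.1, 'q': array([-1.37747960e+00,  5.28369631e-01,  1.43375409e+00, -2.45807687e-05,
        1.18140968e+00, -1.78523435e-01]), 'joint_vel': array([-0.00051258, -0.00155686, -0.00119733, -0.00027104, -0.00035323,
       -0.00078595]), 'joint_efforts': array([-2.89007667e-04, -4.40986097e+01, -1.77149820e+01,  6.33824011e-02,
        5.33474749e-02, -3.87099487e-05]), 'tool_pos': array([ 226.96880189, -581.66988603,  240.37803884]), 'ee_rot': array([-9.70263771e-04,  9.82765261e-01,  1.84855347e-01, -1.85429600e-05]), 'ft_force': array([-0.69781736,  0.66065233, -0.34362523]), 'moment': array([-0.04469501, -0.02528477, -0.05825427]), 'gripper_force': 0.0, 'gripper_width': 0.9986483021193758}
```

View pics/top0.png

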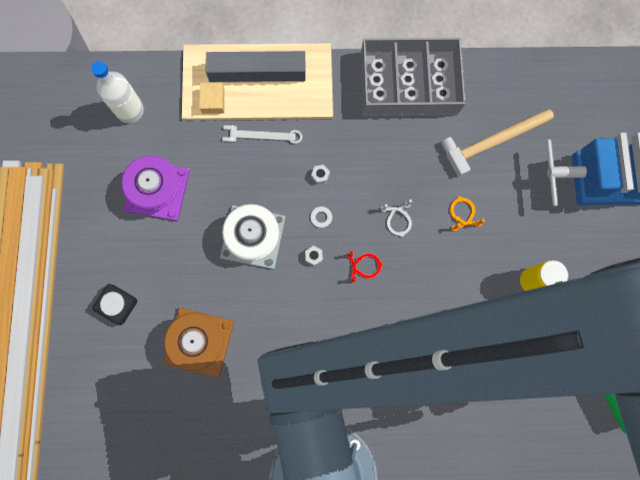

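View pics/side0.png

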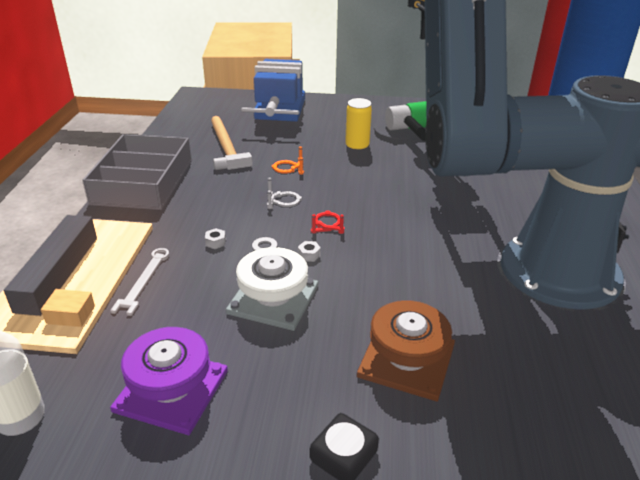

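Ring candidates in the top picture: steel at (398,218), orange at (464,213), red at (366,266), plain washer at (321,217). I choose the steel one. Stand candidates: grey with white roller at (250,233), purple at (150,183), brown at (193,342). I choose the grey one. I'll check both choices in an enlarged crop.

Run:
```python
import cv2,numpy as np
t=cv2.imread("pics/top0.png");s=cv2.imread("pics/side0.png")
R=lambda im,x,y,w,h,k:cv2.resize(im[y:y+h,x:x+w],None,fx=k,fy=k,interpolation=cv2.INTER_CUBIC)
a=R(t,370,190,60,60,6.6667);b=R(t,210,190,80,80,5)   # 400x400? 
c=R(s,250,170,60,45,6.6667)[:200];
cv2.imwrite("pics/crop1.png",np.hstack([cv2.resize(a,(400,400)),cv2.resize(b,(400,400))]))
a=cv2.resize(s[170:215,255:315],(400,300),interpolation=2);b=cv2.resize(s[240:315,225:325],(400,300),interpolation=2)
cv2.imwrite("pics/crop2.png",np.hstack([a,b]))
```

```text
(no output)
```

View pics/crop1.png

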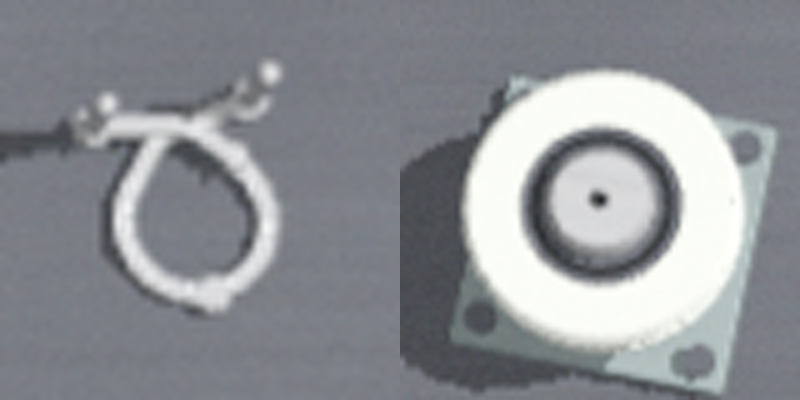

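View pics/crop2.png

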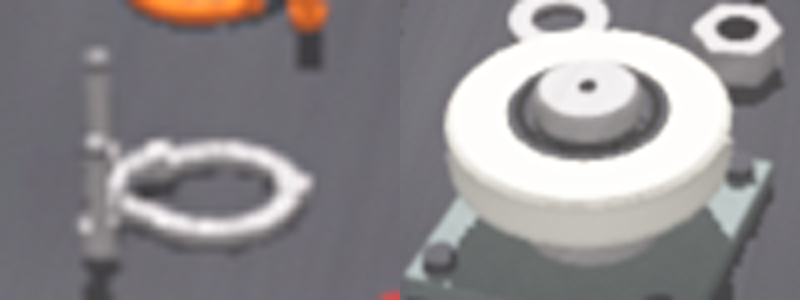

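Crops confirm: a steel ring with stud tops at about (385.6,204.9) and (410.1,200.4) in the top view, (269,177.5) and (269,190.6) in the side view. The axle-top hole is at (249.4,229.4) top and (271.4,261.1) side, with a white roller on a grey plate.

```bash
cat > h.py <<'E'
from cell import *
import cv2,numpy as np
def plane(n,uv,z):
    c=calibration(n);K=np.array(c["mtx"]);V=np.array(c["view"])
    d=V[:3,:3].T@np.linalg.solve(K,[uv[0],uv[1],1]);o=-V[:3,:3].T@V[:3,3]
    return o+d*(z-o[2])/d[2]
def proj(n,P):
    c=calibration(n);p=np.array(c["view"])[:3]@np.append(P,1);p=np.array(c["mtx"])@p;return p[:2]/p[2]
E
python3 - <<'E'
from h import *
np.set_printoptions(precision=1,suppress=True)
for nm,z,a,b in(("axle",81,(249.4,229.4),(271.4,261.1)),("studL",40,(385.6,204.9),(269.1,190.6)),("studL'",40,(385.6,204.9),(269.1,177.5)),("studR",40,(410.1,200.4),(269.1,177.5))):
    print(nm,plane("top",a,z),plane("side",b,z))
print("rear",plane("top",(370+218/6.667-.5,190+298/6.667-.5),5))
t=cv2.imread("pics/top0.png")
# roller outline fit
m=(t.min(2)>225).astype(np.uint8);m[:, :210]=0;m[:,290:]=0;m[:190]=0;m[280:]=0
c=max(cv2.findContours(m,0,1)[0],key=cv2.contourArea);e=cv2.fitEllipse(cv2.convexHull(c));print(e)
for z in(72,70,68):
  P=plane("top",e[0],z);print(z,P, np.linalg.norm(plane("top",(e[0][0]+e[1][0]/2,e[0][1]),z)-P))
s=sense();print(s["tool_pos"],cv2.Rodrigues)
E
```

```text
axle [500.8 141.6  81. ] [501.4 140.1  81. ]
studL [ 558.2 -146.3   40. ] [ 558.4 -146.9   40. ]
studL' [ 558.2 -146.3   40. ] [ 568.1 -200.7   40. ]
studR [ 567.3 -199.7   40. ] [ 568.1 -200.7   40. ]
rear [ 500.4 -185.     5. ]
((251.00531005859375, 231.3727569580078), (53.032386779785156, 55.240840911865234), 106.28018188476562)
72 [498.5 139.2  72. ] 54.57542695746079
70 [498.9 139.4  70. ] 54.670230512281385
68 [499.3 139.6  68. ] 54.76503406710195
[ 227.  -581.7  240.4] <built-in function Rodrigues>
```

Call:
play_rows(targets=[{"translation":[0,0,0],"angular":[0,0,0.084]},{"translation":[0,0,0],"angular":[0,0,0.084]},{"translation":[0,0,0],"angular":[0,0,0.084]},{"translation":[0,0,0],"angular":[0,0,0]}], hand=0, newtons=20)

```text
clock: 0.43
tool_pos: [227.0, -581.9, 240.7]
ee_rot: [-0.001, 0.996, 0.086, -0.0]
ft_force: [0.0, 0.4, 0.5]
gripper_width: 0.781
gripper_force: 0.0
```

```bash
cat >> h.py <<'E'
from scipy.spatial.transform import Rotation as Ro
X=np.array([.985,.173,0]);AX=np.array([500.9,140.8,0]);MID=np.array([563,-173.4,0])
def to(*ts):
    s=sense();R=Ro.from_quat(s["ee_rot"],scalar_first=True);p=s["tool_pos"]
    x=R.as_matrix()[:,0];print("pos",np.round(p,1),"yaw",round(np.arctan2(x[1],x[0]),4),"tilt z",np.round(R.as_matrix()[:,2],4),"F",np.round(s["ft_force"],1),"t",s["clock"],"grip",s["gripper_width"],s["gripper_force"])
    for t in ts:
        print("delta tool units",np.round(R.inv().apply(t-p)/100,3));p=t
E
python3 - <<'E'
from h import *
z=lambda P,h:P+np.array([0,0,h])
to(z(AX+38*X,240),z(AX+38*X,100))
E
```

```text
pos [ 227.  -581.9  240.7] yaw 0.1728 tilt z [-2.0e-04  1.2e-03 -1.0e+00] F [0.  0.4 0.5] t 0.4333 grip 0.7805643478669421 0.0
delta tool units [ 4.321 -6.649  0.015]
delta tool units [0.    0.002 1.4  ]
```

Call:
play_rows(targets=[{"translation":[0.18,-0.277,0],"angular":[0,0,0]},{"translation":[0.18,-0.277,0],"angular":[0,0,0]},{"translation":[0.18,-0.277,0],"angular":[0,0,0]},{"translation":[0.18,-0.277,0],"angular":[0,0,0]},{"translation":[0.18,-0.277,0],"angular":[0,0,0]},{"translation":[0.18,-0.277,0],"angular":[0,0,0]},{"translation":[0.18,-0.277,0],"angular":[0,0,0]},{"translation":[0.18,-0.277,0],"angular":[0,0,0]},{"translation":[0.18,-0.277,0],"angular":[0,0,0]},{"translation":[0.18,-0.277,0],"angular":[0,0,0]},{"translation":[0.18,-0.277,0],"angular":[0,0,0]},{"translation":[0.18,-0.277,0],"angular":[0,0,0]}])

```text
clock: 1.43
tool_pos: [382.5, -215.9, 241.2]
ee_rot: [-0.0, 0.996, 0.088, -0.0]
ft_force: [-0.2, -0.3, 0.8]
gripper_width: 0.008
gripper_force: 0.0
```

Call:
play_rows(targets=[{"translation":[0.18,-0.277,0],"angular":[0,0,0]},{"translation":[0.18,-0.277,0],"angular":[0,0,0]},{"translation":[0.18,-0.277,0],"angular":[0,0,0]},{"translation":[0.18,-0.277,0],"angular":[0,0,0]},{"translation":[0.18,-0.277,0],"angular":[0,0,0]},{"translation":[0.18,-0.277,0],"angular":[0,0,0]},{"translation":[0.18,-0.277,0],"angular":[0,0,0]},{"translation":[0.18,-0.277,0],"angular":[0,0,0]},{"translation":[0.18,-0.277,0],"angular":[0,0,0]},{"translation":[0.18,-0.277,0],"angular":[0,0,0]},{"translation":[0.18,-0.277,0],"angular":[0,0,0]},{"translation":[0.18,-0.277,0],"angular":[0,0,0]}])

```text
clock: 2.43
tool_pos: [537.7, 149.0, 241.1]
ee_rot: [0.0, 0.996, 0.088, -0.0]
ft_force: [0.9, -0.3, -2.0]
gripper_width: 0.006
gripper_force: 0.0
```

Call:
play_rows(targets=[{"translation":[0,0,0.25],"angular":[0,0,0]},{"translation":[0,0,0.25],"angular":[0,0,0]},{"translation":[0,0,0.25],"angular":[0,0,0]},{"translation":[0,0,0.25],"angular":[0,0,0]},{"translation":[0,0,0.25],"angular":[0,0,0]},{"translation":[0,0,0.15],"angular":[0,0,0]},{"translation":[0,0,0],"angular":[0,0,0]},{"translation":[0,0,0],"angular":[0,0,0]}])

```text
clock: 3.1
tool_pos: [537.0, 147.2, 100.5]
ee_rot: [-0.0, 0.996, 0.087, -0.001]
ft_force: [0.8, -0.1, 1.2]
gripper_width: 0.006
gripper_force: 0.0
```

Run:
```python
from h import *
z=lambda P,h:P+np.array([0,0,h])
to(z(AX+38*X,100),z(AX+38*X,77))
```

```text
pos [537.  147.2 100.5] yaw 0.175 tilt z [-2.4e-03 -2.0e-04 -1.0e+00] F [ 0.8 -0.1  1.2] t 3.1 grip 0.005730069124416563 0.0
delta tool units [0.014 0.001 0.005]
delta tool units [0.001 0.    0.23 ]
```

Now push down gently, 235 mm-hundredths in small rows.

Call:
play_rows(targets=[{"translation":[0.014,0,0.04],"angular":[0,0,0]},{"translation":[0,0,0.04],"angular":[0,0,0]},{"translation":[0,0,0.03],"angular":[0,0,0]},{"translation":[0,0,0.03],"angular":[0,0,0]},{"translation":[0,0,0.03],"angular":[0,0,0]},{"translation":[0,0,0.03],"angular":[0,0,0]},{"translation":[0,0,0.02],"angular":[0,0,0]},{"translation":[0,0,0],"angular":[0,0,0]},{"translation":[0,0,0],"angular":[0,0,0]}])

```text
clock: 3.85
tool_pos: [539.5, 147.5, 80.0]
ee_rot: [0.0, 0.996, 0.087, 0.001]
ft_force: [-0.8, -1.3, 5.3]
gripper_width: 0.004
gripper_force: 2.6
```

Call:
play_rows(targets=[{"translation":[0,0,0.01],"angular":[0,0,0]},{"translation":[0,0,0.01],"angular":[0,0,0]},{"translation":[0,0,0.01],"angular":[0,0,0]},{"translation":[0,0,0],"angular":[0,0,0]},{"translation":[0,0,0],"angular":[0,0,0]}])

```text
clock: 4.27
tool_pos: [539.5, 147.5, 77.1]
ee_rot: [0.0, 0.996, 0.087, 0.001]
ft_force: [-0.5, -0.7, 6.1]
gripper_width: 0.004
gripper_force: 3.1
```

Call:
play_rows(targets=[{"translation":[0,0,0.01],"angular":[0,0,0]},{"translation":[0,0,0.01],"angular":[0,0,0]},{"translation":[0,0,0],"angular":[0,0,0]},{"translation":[0,0,0],"angular":[0,0,0]}])

```text
clock: 4.6
tool_pos: [539.5, 147.5, 77.0]
ee_rot: [0.0, 0.996, 0.087, 0.001]
ft_force: [-3.0, -1.2, 19.0]
gripper_width: 0.008
gripper_force: 9.5
```

Call:
play_rows(targets=[{"translation":[0,0,-0.1],"angular":[0,0,0]},{"translation":[0,0,-0.25],"angular":[0,0,0]},{"translation":[0,0,-0.25],"angular":[0,0,0]},{"translation":[0,0,-0.25],"angular":[0,0,0]},{"translation":[0,0,0],"angular":[0,0,0]},{"translation":[0,0,0],"angular":[0,0,0]}], hand=1)

```text
clock: 5.1
tool_pos: [539.9, 147.6, 160.7]
ee_rot: [0.0, 0.996, 0.087, 0.002]
ft_force: [-0.5, 0.2, -0.5]
gripper_width: 0.372
gripper_force: 0.0
```

Run:
```python
from h import *
z=lambda P,h:P+np.array([0,0,h])
to(z(MID,160),z(MID,70),z(MID,30))
```

```text
pos [539.9 147.6 160.7] yaw 0.174 tilt z [ 3.7e-03  3.0e-04 -1.0e+00] F [-0.5  0.2 -0.5] t 5.1 grip 0.3721077527072148 0.0
delta tool units [-0.328  3.202  0.007]
delta tool units [-0.003 -0.     0.9  ]
delta tool units [-0.001 -0.     0.4  ]
```

Call:
play_rows(targets=[{"translation":[-0.033,0.32,0],"angular":[0,0,0]},{"translation":[-0.033,0.32,0],"angular":[0,0,0]},{"translation":[-0.033,0.32,0],"angular":[0,0,0]},{"translation":[-0.033,0.32,0],"angular":[0,0,0]},{"translation":[-0.033,0.32,0],"angular":[0,0,0]},{"translation":[-0.033,0.32,0],"angular":[0,0,0]},{"translation":[-0.033,0.32,0],"angular":[0,0,0]},{"translation":[-0.033,0.32,0],"angular":[0,0,0]},{"translation":[-0.033,0.32,0],"angular":[0,0,0]},{"translation":[-0.033,0.32,0],"angular":[0,0,0]},{"translation":[0,0,0],"angular":[0,0,0]},{"translation":[0,0,0],"angular":[0,0,0]}])

```text
clock: 6.1
tool_pos: [560.9, -174.9, 157.5]
ee_rot: [-0.001, 0.996, 0.085, -0.001]
ft_force: [0.4, 0.6, 0.0]
gripper_width: 0.997
gripper_force: 0.0
```

Call:
play_rows(targets=[{"translation":[0,0,0.2],"angular":[0,0,0]},{"translation":[0,0,0.2],"angular":[0,0,0]},{"translation":[0,0,0.2],"angular":[0,0,0]},{"translation":[0,0,0.2],"angular":[0,0,0]},{"translation":[0,0,0],"angular":[0,0,0]},{"translation":[0,0,0],"angular":[0,0,0]}])

```text
clock: 6.6
tool_pos: [560.3, -171.4, 77.7]
ee_rot: [-0.001, 0.996, 0.087, -0.002]
ft_force: [-0.3, 0.6, -0.0]
gripper_width: 0.998
gripper_force: 0.0
```

Run:
```python
from h import *
z=lambda P,h:P+np.array([0,0,h])
to(z(MID,30))
s=read_camera("side")[:,:,::-1]
cv2.imwrite("pics/pre.png",np.hstack([cv2.resize(s[130:230,220:320],(400,400),interpolation=2),cv2.resize(s[230:330,225:325],(400,400),interpolation=2)]))
```

```text
pos [ 560.3 -171.4   77.7] yaw 0.1752 tilt z [-0.0045  0.0026 -1.    ] F [-0.3  0.6 -0. ] t 6.6 grip 0.9982924282887247 0.0
delta tool units [0.025 0.026 0.476]
```

View pics/pre.png

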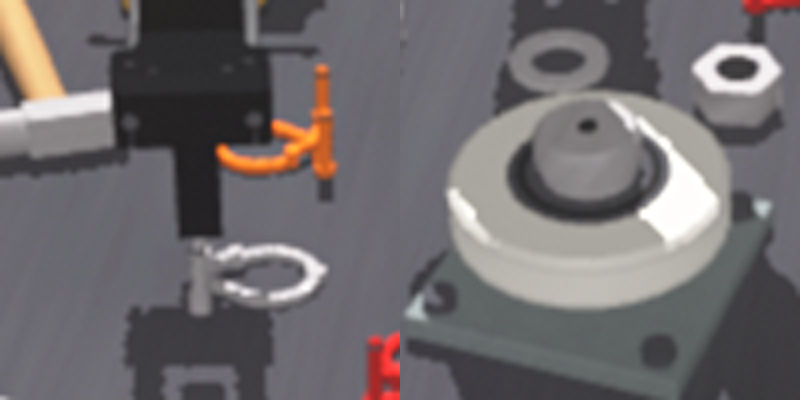

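Roller is home, and the fingers are aligned over the near stud at crop (200,240). Descend with the correction.

Call:
play_rows(targets=[{"translation":[0.012,0.012,0.1],"angular":[0,0,0]},{"translation":[0.012,0.012,0.1],"angular":[0,0,0]},{"translation":[0,0,0.1],"angular":[0,0,0]},{"translation":[0,0,0.1],"angular":[0,0,0]},{"translation":[0,0,0.07],"angular":[0,0,0]},{"translation":[0,0,0],"angular":[0,0,0]},{"translation":[0,0,0],"angular":[0,0,0]}])

```text
clock: 7.23
tool_pos: [564.1, -175.2, 31.4]
ee_rot: [-0.0, 0.996, 0.087, -0.001]
ft_force: [0.4, 0.8, -0.5]
gripper_width: 0.996
gripper_force: 0.0
```

Call:
play_rows(targets=[{"translation":[0,0,0],"angular":[0,0,0]}])

```text
clock: 7.32
tool_pos: [564.7, -175.4, 32.3]
ee_rot: [0.0, 0.996, 0.087, 0.0]
ft_force: [-0.4, -1.0, 0.5]
gripper_width: 0.997
gripper_force: 0.0
```

Call:
play_rows(targets=[{"translation":[0,0,0],"angular":[0,0,0]}])

```text
clock: 7.4
tool_pos: [564.9, -175.5, 32.7]
ee_rot: [0.0, 0.996, 0.087, 0.0]
ft_force: [-0.0, 0.7, -0.3]
gripper_width: 1.0
gripper_force: 0.0
```

Call:
play_rows(targets=[{"translation":[-0.015,-0.024,0.02],"angular":[0,0,0]},{"translation":[0,0,0],"angular":[0,0,0]},{"translation":[0,0,0],"angular":[0,0,0]},{"translation":[0,0,0],"angular":[0,0,0]},{"translation":[0,0,0],"angular":[0,0,0]},{"translation":[0,0,0],"angular":[0,0,0]}])

```text
clock: 7.9
tool_pos: [562.8, -173.3, 30.4]
ee_rot: [0.0, 0.996, 0.087, 0.0]
ft_force: [0.5, 0.9, -0.4]
gripper_width: 1.001
gripper_force: 0.0
```

Call:
play_rows(targets=[{"translation":[0,0,0],"angular":[0,0,0]},{"translation":[0,0,0],"angular":[0,0,0]},{"translation":[0,0,0],"angular":[0,0,0]},{"translation":[0,0,0],"angular":[0,0,0]},{"translation":[0,0,0],"angular":[0,0,0]},{"translation":[0,0,0],"angular":[0,0,0]},{"translation":[0,0,0],"angular":[0,0,0]},{"translation":[0,0,0],"angular":[0,0,0]},{"translation":[0,0,0],"angular":[0,0,0]},{"translation":[0,0,0],"angular":[0,0,0]},{"translation":[0,0,0],"angular":[0,0,0]},{"translation":[0,0,0],"angular":[0,0,0]}], hand=0, newtons=25)

```text
clock: 8.9
tool_pos: [563.0, -173.4, 30.5]
ee_rot: [0.0, 0.996, 0.087, 0.0]
ft_force: [1.0, -0.4, 1.7]
gripper_width: 0.228
gripper_force: 25.0
```

Call:
play_rows(targets=[{"translation":[0,0,-0.08],"angular":[0,0,0]},{"translation":[0,0,-0.12],"angular":[0,0,0]},{"translation":[0,0,-0.12],"angular":[0,0,0]},{"translation":[0,0,-0.12],"angular":[0,0,0]},{"translation":[0,0,-0.12],"angular":[0,0,0]},{"translation":[0,0,-0.12],"angular":[0,0,0]},{"translation":[0,0,-0.12],"angular":[0,0,0]},{"translation":[0,0,-0.12],"angular":[0,0,0]},{"translation":[0,0,-0.08],"angular":[0,0,0]},{"translation":[0,0,0],"angular":[0,0,0]},{"translation":[0,0,0],"angular":[0,0,0]}])

```text
clock: 9.82
tool_pos: [562.9, -173.3, 130.9]
ee_rot: [0.0, 0.996, 0.087, 0.0]
ft_force: [-0.9, -0.9, -1.7]
gripper_width: 0.224
gripper_force: 25.0
```

Run:
```python
from h import *
z=lambda P,h:P+np.array([0,0,h])
to(z(AX+38*X,130),z(AX+38*X,90))
s=read_camera("side")[:,:,::-1];t=read_camera("top")[:,:,::-1]
u=proj("side",sense()["tool_pos"]).astype(int);v=proj("top",sense()["tool_pos"]).astype(int);print(u,v)
c=lambda im,u:cv2.resize(im[u[1]-50:u[1]+50,u[0]-50:u[0]+50],(400,400),interpolation=2)
cv2.imwrite("pics/grip.png",np.hstack([c(s,u),c(t,v)]))
```

```text
pos [ 562.9 -173.3  130.9] yaw 0.1739 tilt z [ 9.e-04 -5.e-04 -1.e+00] F [-0.9 -0.9 -1.7] t 9.8167 grip 0.2243239569251154 24.996092962101102
delta tool units [ 0.313 -3.201  0.007]
delta tool units [-0.  -0.   0.4]
[267 145] [404 191]
```

View pics/grip.png

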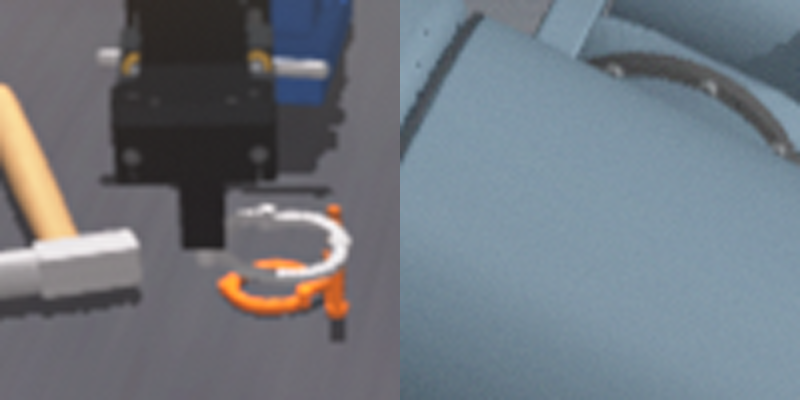

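The ring is held spread and lifted, with the rear knuckle at about pixel (303.5,155.5) in the side view. The top view is blocked by the arm. I'll check where the ring sits along the pads.

Run:
```python
from h import *
p=sense()["tool_pos"]
for d in(60,63,66,69,72,75):print(d,proj("side",p-d*X+[0,0,-27.5]))
print("stud bottom",proj("side",p+[0,0,-30]),[proj("side",p+k*X+[0,0,-19]) for k in(-9.5,9.5)])
P0=np.array([563,-173.4,2.5]);print("initial rear 61,64:",proj("side",P0-61*X),proj("side",P0-64*X))
s=cv2.imread("pics/side0.png");print(s[192:204,295:308].min(2))
```

```text
60 [297.83176583 156.92453959]
63 [299.30194646 156.89140729]
66 [300.77175041 156.85828349]
69 [302.24117782 156.82516817]
72 [303.71022883 156.79206133]
75 [305.17890359 156.75896297]
stud bottom [268.39717717 158.6865356 ] [array([272.88079355, 153.73338404]), array([263.48250602, 153.9421182 ])]
initial rear 61,64: [298.45835831 198.56577604] [299.86175091 198.52905398]
[[153 121 111 107 108 108 107 108 108 109 110 109 109]
 [221 186 152 121 107 106 107 107 108 109 110 110 110]
 [229 228 215 170 122 106 106 108 108 109 110 110 110]
 [172 221 237 222 170 126 110 106 107 110 110 108 108]
 [115 194 235 237 223 196 154 112 108 109 109 108 108]
 [ 87 167 227 237 238 229 175 113 109 111 109 108 107]
 [ 89 151 214 232 221 188 141 108 109 109 109 107 108]
 [117 187 229 230 190 132 113 106 108 109 109 108 107]
 [172 233 242 227 169 113 105 107 108 109 108 107 106]
 [226 239 230 181 118  92 101 108 108 109 108 108 107]
 [237 215 178 122  92  96 107 109 108 109 108 107 106]
 [200 152 117  89  91 105 109 109 108 109 109 107 106]]
```

Run:
```python
import cv2
g=cv2.imread("pics/grip.png")[:, :400].min(2)
print("u=",217+(331+.5)/4-.5, g[215:270:5,331:363:4])
```

```text
u= 299.375 [[ 60  44  65 100 107 105 106 108]
 [164 108  77  97 105 105 107 108]
 [242 211 149 113 102 106 108 108]
 [211 241 228 182 125 103 107 107]
 [190 236 240 226 176 119 104 107]
 [203 232 231 230 208 147 104 104]
 [158 212 234 219 177 125 103 105]
 [146 211 245 228 161 105 104 105]
 [191 236 241 211 144 102 105 106]
 [232 238 217 167 116 102 105 104]
 [228 186 137 110 104 106 105 104]]
```

Knuckle edge at u≈304 gives 72.5 mm behind the TCP, so the studs are centred on the pads. Carry.

Call:
play_rows(targets=[{"translation":[0.01,-0.1,0],"angular":[0,0,0]},{"translation":[0.02,-0.2,0],"angular":[0,0,0]},{"translation":[0.031,-0.32,0],"angular":[0,0,0]},{"translation":[0.031,-0.32,0],"angular":[0,0,0]},{"translation":[0.031,-0.32,0],"angular":[0,0,0]},{"translation":[0.031,-0.32,0],"angular":[0,0,0]},{"translation":[0.031,-0.32,0],"angular":[0,0,0]},{"translation":[0.031,-0.32,0],"angular":[0,0,0]},{"translation":[0.031,-0.32,0],"angular":[0,0,0]},{"translation":[0.031,-0.32,0],"angular":[0,0,0]},{"translation":[0.023,-0.22,0],"angular":[0,0,0]},{"translation":[0.012,-0.12,0],"angular":[0,0,0]}])

```text
clock: 10.92
tool_pos: [536.5, 150.6, 129.5]
ee_rot: [-0.0, 0.996, 0.088, -0.001]
ft_force: [-0.4, 0.2, -1.4]
gripper_width: 0.227
gripper_force: 25.0
```

Call:
play_rows(targets=[{"translation":[0,0,0],"angular":[0,0,0]},{"translation":[0,0,0],"angular":[0,0,0]},{"translation":[0,0,0],"angular":[0,0,0]},{"translation":[0,0,0],"angular":[0,0,0]},{"translation":[0,0,0],"angular":[0,0,0]},{"translation":[0,0,0],"angular":[0,0,0]},{"translation":[0,0,0],"angular":[0,0,0]},{"translation":[0,0,0],"angular":[0,0,0]}])

```text
clock: 11.58
tool_pos: [538.3, 146.8, 130.3]
ee_rot: [-0.0, 0.996, 0.086, -0.0]
ft_force: [0.4, 0.6, -1.2]
gripper_width: 0.225
gripper_force: 25.0
```

Run:
```python
from h import *
z=lambda P,h:P+np.array([0,0,h])
to(z(AX+38*X,130),z(AX+38*X,89))
s=read_camera("side")[:,:,::-1];t=read_camera("top")[:,:,::-1]
c=lambda im,u:cv2.resize(im[u[1]-40:u[1]+40,u[0]-40:u[0]+40],(400,400),interpolation=2)
cv2.imwrite("pics/over.png",np.hstack([c(s,(272,240)),c(t,(250,225))]))
```

```text
pos [538.3 146.8 130.3] yaw 0.1729 tilt z [-0.  0. -1.] F [ 0.4  0.6 -1.2] t 11.5833 grip 0.22469048830638463 24.996004379354417
delta tool units [ 0.002 -0.005  0.003]
delta tool units [0.   0.   0.41]
```

View pics/over.png

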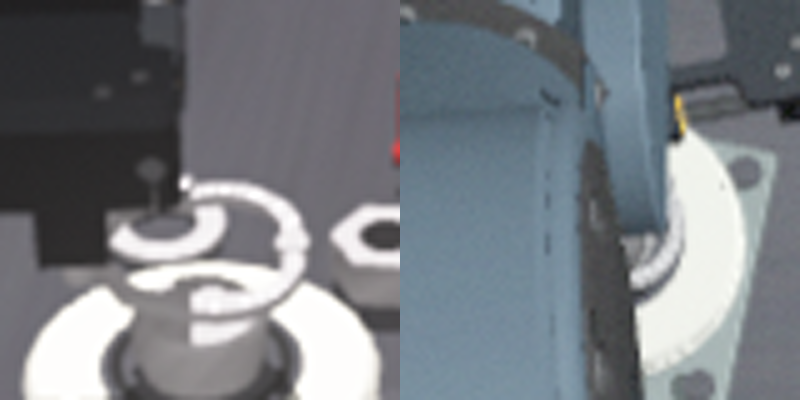

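The spread ring is over the axle: opening centre near crop (205,245), axle directly beneath. Lower slowly, watching force.

Call:
play_rows(targets=[{"translation":[0,-0.004,0.03],"angular":[0,0,0]},{"translation":[0,0,0.04],"angular":[0,0,0]},{"translation":[0,0,0.04],"angular":[0,0,0]},{"translation":[0,0,0.04],"angular":[0,0,0]},{"translation":[0,0,0.04],"angular":[0,0,0]},{"translation":[0,0,0.04],"angular":[0,0,0]},{"translation":[0,0,0.03],"angular":[0,0,0]},{"translation":[0,0,0.02],"angular":[0,0,0]},{"translation":[0,0,0],"angular":[0,0,0]}])

```text
clock: 12.43
tool_pos: [537.8, 147.7, 101.7]
ee_rot: [-0.0, 0.996, 0.087, -0.001]
ft_force: [-1.0, 0.3, -1.1]
gripper_width: 0.227
gripper_force: 25.0
```

Call:
play_rows(targets=[{"translation":[0,0,0.03],"angular":[0,0,0]},{"translation":[0,0,0.03],"angular":[0,0,0]},{"translation":[0,0,0.03],"angular":[0,0,0]},{"translation":[0,0,0.03],"angular":[0,0,0]},{"translation":[0,0,0],"angular":[0,0,0]},{"translation":[0,0,0],"angular":[0,0,0]},{"translation":[0,0,0],"angular":[0,0,0]}])

```text
clock: 13.02
tool_pos: [538.1, 147.8, 90.3]
ee_rot: [-0.0, 0.996, 0.087, 0.0]
ft_force: [0.2, 0.6, -1.4]
gripper_width: 0.225
gripper_force: 25.0
```

Call:
play_rows(targets=[{"translation":[0,0,0.01],"angular":[0,0,0]},{"translation":[0,0,0.01],"angular":[0,0,0]},{"translation":[0,0,0.004],"angular":[0,0,0]},{"translation":[0,0,0],"angular":[0,0,0]},{"translation":[0,0,0],"angular":[0,0,0]},{"translation":[0,0,0],"angular":[0,0,0]}])

```text
clock: 13.52
tool_pos: [538.5, 147.8, 88.2]
ee_rot: [-0.0, 0.996, 0.087, 0.001]
ft_force: [-0.7, 0.1, 2.7]
gripper_width: 0.227
gripper_force: 25.0
```

Contact with the roller face (about 4 N change). Release.

Call:
play_rows(targets=[{"translation":[0,0,0],"angular":[0,0,0]},{"translation":[0,0,0],"angular":[0,0,0]},{"translation":[0,0,0],"angular":[0,0,0]},{"translation":[0,0,0],"angular":[0,0,0]},{"translation":[0,0,0],"angular":[0,0,0]},{"translation":[0,0,0],"angular":[0,0,0]},{"translation":[0,0,0],"angular":[0,0,0]},{"translation":[0,0,0],"angular":[0,0,0]},{"translation":[0,0,0],"angular":[0,0,0]},{"translation":[0,0,0],"angular":[0,0,0]},{"translation":[0,0,0],"angular":[0,0,0]},{"translation":[0,0,0],"angular":[0,0,0]}], hand=1)

```text
clock: 14.52
tool_pos: [537.9, 147.8, 87.7]
ee_rot: [-0.0, 0.996, 0.087, -0.0]
ft_force: [1.0, 0.3, 0.3]
gripper_width: 0.979
gripper_force: 0.0
```

Call:
play_rows(targets=[{"translation":[0,0,-0.05],"angular":[0,0,0]},{"translation":[0,0,-0.1],"angular":[0,0,0]},{"translation":[0,0,-0.2],"angular":[0,0,0]},{"translation":[0,0,-0.3],"angular":[0,0,0]},{"translation":[0,0,-0.3],"angular":[0,0,0]},{"translation":[0,0,-0.3],"angular":[0,0,0]},{"translation":[0,0.3,0],"angular":[0,0,0]},{"translation":[0,0.3,0],"angular":[0,0,0]},{"translation":[0,0.3,0],"angular":[0,0,0]},{"translation":[0,0.3,0],"angular":[0,0,0]},{"translation":[0,0.3,0],"angular":[0,0,0]},{"translation":[0,0.3,0],"angular":[0,0,0]}])

```text
clock: 15.52
tool_pos: [569.3, -30.9, 214.1]
ee_rot: [0.0, 0.996, 0.087, 0.001]
ft_force: [0.7, -0.5, -0.0]
gripper_width: 1.0
gripper_force: 0.0
```

Call:
play_rows(targets=[{"translation":[0,0.3,0],"angular":[0,0,0]},{"translation":[0,0.3,0],"angular":[0,0,0]},{"translation":[0,0.3,0],"angular":[0,0,0]},{"translation":[0,0.3,0],"angular":[0,0,0]},{"translation":[0,0,0],"angular":[0,0,0]},{"translation":[0,0,0],"angular":[0,0,0]}])

```text
clock: 16.02
tool_pos: [590.2, -149.4, 213.7]
ee_rot: [0.0, 0.996, 0.085, 0.001]
ft_force: [0.4, 0.2, -0.0]
gripper_width: 1.0
gripper_force: 0.0
```

Run:
```python
from h import *
s=read_camera("side")[:,:,::-1];t=read_camera("top")[:,:,::-1]
c=lambda im,u:cv2.resize(im[u[1]-40:u[1]+40,u[0]-40:u[0]+40],(400,400),interpolation=2)
cv2.imwrite("pics/end.png",np.hstack([c(s,(272,270)),c(t,(250,225))]))
```

```text
(no output)
```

View pics/end.png

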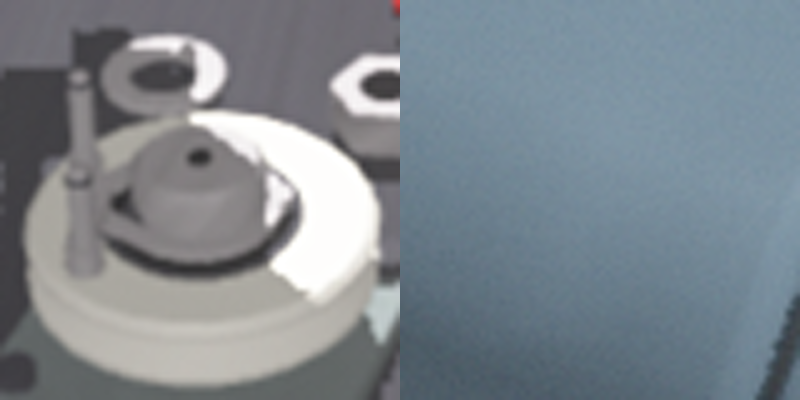

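The ring sits round the axle with studs upright, tops at side pixels (247.4,245) and (247.4,264). Compare with the prediction for a closed, seated ring.

Run:
```python
from h import *
Y=np.array([-.173,.985,0])
for k in(-27,27):
  b=AX+37*X+k*Y
  print(proj("side",b+[0,0,98]),plane("side",(247.4,245 if k<0 else 264),98)-b)
```

```text
[248.56205347 243.76490012] [ 1.17011279  3.60672891 98.        ]
[247.44236202 264.01267849] [ 7.21261288e-02 -2.36392032e-02  9.80000000e+01]
```

Call:
play_rows(targets=[{"translation":[-0.2,0.25,0],"angular":[0,0,0]},{"translation":[-0.2,0.25,0],"angular":[0,0,0]},{"translation":[-0.2,0.25,0],"angular":[0,0,0]},{"translation":[-0.2,0.25,0],"angular":[0,0,0]},{"translation":[-0.2,0.25,0],"angular":[0,0,0]},{"translation":[-0.2,0.25,0],"angular":[0,0,0]},{"translation":[-0.2,0.25,0],"angular":[0,0,0]},{"translation":[-0.2,0.25,0],"angular":[0,0,0]},{"translation":[-0.2,0.25,0],"angular":[0,0,0]},{"translation":[-0.2,0.25,0],"angular":[0,0,0]},{"translation":[-0.2,0.25,0],"angular":[0,0,0]},{"translation":[-0.2,0.25,0],"angular":[0,0,0]}])

```text
clock: 17.12
tool_pos: [405.5, -484.0, 213.2]
ee_rot: [-0.0, 0.996, 0.088, 0.0]
ft_force: [0.5, 0.3, -0.4]
gripper_width: 1.002
gripper_force: 0.0
```

Call:
play_rows(targets=[{"translation":[-0.2,0.25,0],"angular":[0,0,0]},{"translation":[-0.2,0.25,0],"angular":[0,0,0]},{"translation":[-0.2,0.25,0],"angular":[0,0,0]},{"translation":[-0.2,0.25,0],"angular":[0,0,0]},{"translation":[0,0,0],"angular":[0,0,0]},{"translation":[0,0,0],"angular":[0,0,0]}])

```text
clock: 17.62
tool_pos: [343.9, -597.0, 212.8]
ee_rot: [-0.0, 0.996, 0.086, 0.0]
ft_force: [-0.1, 0.1, -0.2]
gripper_width: 1.0
gripper_force: 0.0
```

Run:
```python
from h import *
s=read_camera("side")[:,:,::-1];t=read_camera("top")[:,:,::-1]
cv2.imwrite("pics/s9.png",s);cv2.imwrite("pics/t9.png",t)
c=lambda im,u:cv2.resize(im[u[1]-25:u[1]+25,u[0]-25:u[0]+25],(400,400),interpolation=2)
cv2.imwrite("pics/end2.png",np.hstack([c(s,(262,260)),c(t,(250,220))]))
```

```text
(no output)
```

View pics/end2.png

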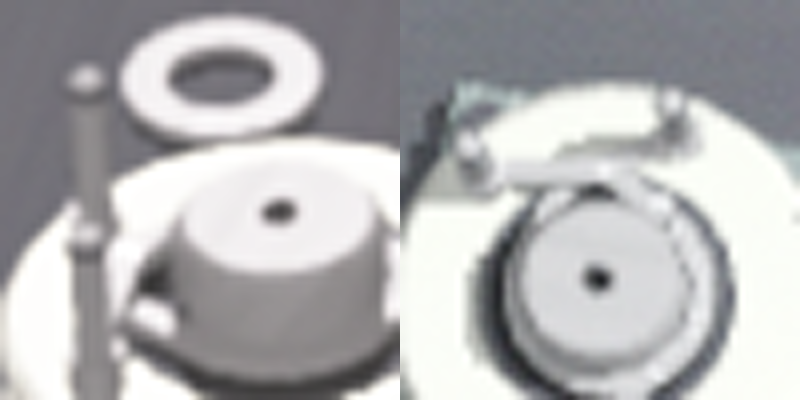

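Run:
```python
from h import *
np.set_printoptions(precision=1,suppress=True)
Y=np.array([-.173,.985,0])
for n,f,nr in(("side",(247.56,244.4),(247.7,263.8)),("top",(258.4,207.4),(233.6,213.3))):
  a,b=plane(n,f,98),plane(n,nr,98);d=b-a;m=(a+b)/2;L=np.linalg.norm(d);x=np.array([d[1],-d[0],0])/L
  print(n,"sep",L,"yaw",np.arctan2(x[1],x[0]).round(3),"centre err",(m-37*x-AX)[:2])
```

```text
side sep 51.82817669471286 yaw 0.212 centre err [ 0.8 -0.7]
top sep 51.43661893386216 yaw 0.225 centre err [-0.2 -2.2]
```

Run:
```python
from h import *
np.set_printoptions(precision=1,suppress=True)
Pm=lambda n:np.array(calibration(n)["mtx"])@np.array(calibration(n)["view"])[:3]
def tri(a,b):
  p=cv2.triangulatePoints(Pm("top"),Pm("side"),np.array(a).reshape(2,1),np.array(b).reshape(2,1));return (p[:3]/p[3]).ravel()
for l,r in((tri((385.6,204.9),(269.1,190.6)),tri((410.1,200.4),(269.1,177.5))),(tri((233.6,213.3),(247.7,263.8)),tri((258.4,207.4),(247.56,244.4)))):
  print(l,r,np.linalg.norm((l-r)[:2]))
print("axle top",tri((249.4,229.4),(271.4,261.1)))
# zooms for stud tops
s=cv2.imread("pics/s9.png");t=cv2.imread("pics/t9.png");s0=cv2.imread("pics/side0.png");t0=cv2.imread("pics/top0.png")
c=lambda im,u,v:cv2.resize(im[v-6:v+7,u-6:u+7],(200,200),interpolation=cv2.INTER_NEAREST)
cv2.imwrite("pics/z.png",np.vstack([np.hstack([c(s0,269,177),c(s0,269,190),c(t0,386,205),c(t0,410,200)]),np.hstack([c(s,247,244),c(s,247,264),c(t,233,213),c(t,258,207)])]))
```

```text
[ 558.2 -146.2   40.4] [ 567.5 -199.5   40.6] 54.13819565881
[532.  172.1  97. ] [543.1 121.8  97.4] 51.45048893286997
axle top [500.9 141.6  82.1]
```

View pics/z.png

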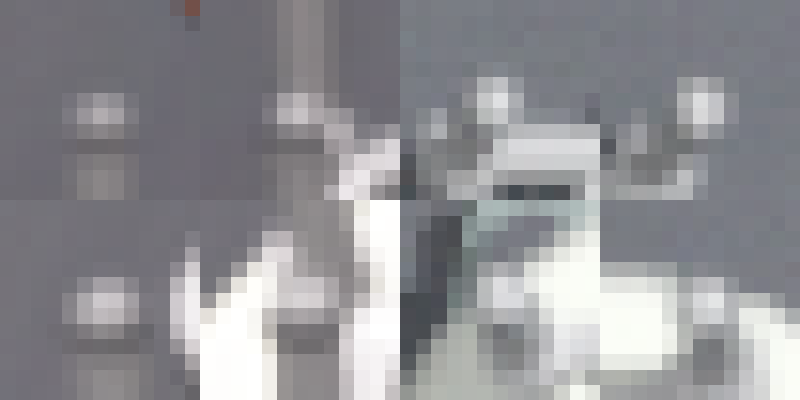

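The studs are level (97 mm for both, expected 98), their separation is about 51–53 mm (54 when closed, so at most 0.05 rad total), and the ring is centred to about 2 mm. Handing in.

```bash
python3 -c "
from cell import *
print(finish_job())"
```

```text
the job is handed in; nothing more can be done
None
```

The job is handed in, though the interface gave no verdict. The roller is home on its shoulder. The ring sits level in the axle's groove, about 2 mm off centre, with the arms open by 0.05 rad at most by my camera estimate (limit 0.06). The arm is clear of everything, at about 18 s of the 51 s allowed.

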